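# Gather the nuts in the tote's cut-down corner

### The job

Pick up the grey parts tote by its steel carrying bar and tilt it, by about 30 degrees, so that all three loose nuts slide down into its cut-down corner and stay inside. Rest just that corner of the tote's underside on top of the wooden rest block, and finish while still holding the tote by its bar, tilted and still, with the nuts gathered in the corner. Leave the paint pot and the two cartons beside the work where they are.

Things in the scene. Friction and masses are not known exactly. Their poses are not given: they have to be found in the camera images.
- tote: open grey plastic parts tote, 160 (x) by 120 (y) mm, walls 45 mm high, walls and floor 4 mm thick, 0.32 kg, standing on the desk. Its corner at -x, -y has walls cut down to 26 mm (55 mm along the long wall, 45 mm along the end). A flat steel carrying bar runs over its middle along x, on posts at both end walls, open beneath. Origin at the centre of the underside, z up
- tote_bar (a point): middle of the carrying bar, 95 mm straight above the tote's origin; the bar is 12 mm wide (along the tote's y, grip it so), 18 mm high, 148 mm free between the posts
- tote_corner (a point): outermost lowest point of the cut-down corner: the corner of the tote's underside, at (-80, -60, 0) mm in the tote's frame
- nut_0: steel hex nut, M12, 19 mm across flats (22 mm across corners), 10 mm thick, 16 g, lying flat and loose in the tote; oiled: it slides on the tote's floor from about 15 degrees of tilt (along a wall into the corner it needs 25 to 35). Origin at the centre of its underside. All three are alike
- nut_1: another such nut, as nut_0
- nut_2: another such nut, as nut_0
- rest_block: plain hardwood block fixed to the desk, 46 mm (x) by 70 mm (y), 40 mm high, with a low foot 30 mm by 104 mm, 8 mm high. Origin at the centre of its underside
- block_top (a point): centre of the block's flat top, 40 mm above the desk
- paint_pot: bystander: small round paint pot with a black lid, 35 mm across, 42 mm tall, standing; origin under its centre
- long_carton: bystander: orange carton, 45 x 125 x 58 mm, lying along its y axis; origin under its centre
- small_carton: bystander: small green carton, 40 x 90 x 34 mm, lying along its y axis; origin under its centre
Mind the look-alikes: they are no part of the job. There is more than one size of the tote; the one meant has the size given above.

How it is judged:
On the way:
1. the tote is carried by the fingers, clear of the desk (height (world z) of each of tote_corner, tote above 0.02 m and contact force between the fingers and tote above 2 N), for 0.2 s.
At the end, for the whole second after the job is handed in: The fingers hold the tote, still, tilted over 20 degrees, its cut-down corner touching the block's top (over 0.3 N, within 42 mm of the top's centre, within 6 mm of its height); every nut is at rest inside the tote, its origin within 70 mm of site tote_corner (angle between tote's own z axis and vertical above 0.35 rad and contact force between tote and rest_block above 0.3 N and contact force between the fingers and tote above 2 N and horizontal distance between tote_corner and block_top below 0.042 m and z of tote_corner in the frame of block_top between -0.005 and 0.006 m and linear speed of tote below 0.02 m/s and distance between each of nut_0, nut_1, nut_2 and tote_corner below 0.07 m and z of each of nut_0, nut_1, nut_2 in the frame of tote above 0 m and x of each of nut_0, nut_1, nut_2 in the frame of tote above -0.08 m and y of each of nut_0, nut_1, nut_2 in the frame of tote above -0.06 m and linear speed of each of nut_0, nut_1, nut_2 below 0.03 m/s); the arm keeps its last pose, push and grip.
It fails at once if the paint pot is moved by more than 20 mm (distance of paint_pot from where it was at the start of the episode above 0.02 m).
It fails at once if the long carton is moved by more than 20 mm (distance of long_carton from where it was at the start of the episode above 0.02 m).
It fails at once if the small carton is moved by more than 20 mm (distance of small_carton from where it was at the start of the episode above 0.02 m).
It also fails if it takes over 48 s, if anything falls off the work surface, if the arm or the gripper's body presses on something with over 40 N, if the wrist force passes 120 N, or if a joint passes its speed limit or range.

### The arm

A 7-joint arm with a two-finger parallel gripper is mounted at the origin on a cart in front of the work surface, level with it; the furniture and walls round the work are solid. World frame = base frame: x ahead of the robot, y to its left, z up, the work surface at z = 0. Lengths are in m, angles in rad, forces in N, time in s.
With the tool pointing down it reaches from about 0.4 to 0.85 m from the base axis. Payload 4.5 kg.
Tool frame: the origin (TCP) lies where the fingers leave the gripper's body, on its centre line; the fingertips stand 64 mm ahead of it and the grasp point (between the pads) lies 45 mm ahead of it; z points along the fingers, y is the line along which they close (so a half turn about z gives the same grasp; the last joint's range is limited). The gripper opens to 88 mm and grips with 3 to 60 N. Pads are 18 mm wide; open, the fingers measure 123 mm over their backs; the gripper's body (75 mm by 187 mm) begins 45 mm behind the grasp point.
Start: joints at [-1.08, 0.689, -0.195, 1.565, 0.157, 0.902, -0.215], TCP at [0.276, 0.561, 0.303] pointing down, gripper open.
Joint ranges: [-3.01, 3.01], [-0.46, 2.08], [-1.47, 1.51], [0.13, 2.56], [-1, 4.14], [0.04, 2.09], [-2.66, 2.66]. Speed limits (rad/s): [2.57, 2.57, 3.14, 3.14, 3.14, 3.14, 3.14].

### API

Orientations are given as a unit quaternion [x, y, z, w].
In Python, from plant import r gives the robot as it stands.
- The arm moves only by the tool play_rows, never from a script. Its arguments are lists of equal length, an entry for each row: "translation": the shift along the tool's x, y, z in m, a list of three; "delta_rot": the turn, a rotation vector about the tool's x, y, z in degrees, a list of three; "grip": the opening, from -1 (shut) to 1 (fully open). In form: {"translation": [[x, y, z], ...], "delta_rot": [[rx, ry, rz], ...], "grip": [grip, ...]}. A call has 1 to 20 rows; each row shifts and turns the commanded pose from where the row before left it, along the tool's axes as they then stand; what a row does not reach is not made up. A row lasts 1/8 s, in which the tool goes at most 62.5 mm and 10.7 degrees, less where a joint would pass 70% of its speed; a pose out of reach is approached as far as the arm can. A call with a gripper value outside its range is refused whole. The fingers move at their own pace and stop on an object; "squeeze" is the grip in N (left out, the last holds). Time passes only in rows, so rows that do not move let the fingers close. It gives the time, the measured TCP pose, the force, the opening and the grip force at its end, in the units of the state.
- r.get_state(): the state, without advancing time (a new reading comes with each control period).
- r.snapshot(name): name is "side" or "top"; returns the picture (420x560x3 uint8, blue, green, red); there is no depth.
- r.get_calibration(name): a dict with "intrinsics" (3x3 intrinsics, pixels), "k1" (the pictures are not rectified: a ray, as slopes to the right and down, at radius r is drawn at 1 + k1 r^2 times it, then the intrinsics apply), "eye" and "rotation" of the camera in the world. Camera axes: x right, y up, looking along -z (the intrinsics and any distortion apply to the point x, -y, -z); pixel columns grow to the right and rows downward; lengths in m; the calibration is good to about 2 mm. A picture is of the moment at which its call begins. get_calibration takes no time and is no camera call.
- r.finish_job(): hands the job in; it is judged then, once.
Trained networks look in the newest picture that a camera, given by its name, has taken for a name from the list of things; names that differ only in an ending like _2 or _b are one class to them, and where a whole thing is asked for, a point or a joint stands for the part that bears it (a point fixed in the world has none). Each returns a list of dicts, best first, with "confidence" (0 to 1); they miss things now and then, are a little off and sometimes report something else, mostly with a low value. They report only what shows in the picture. A call takes as long as a camera call. They do not tell look-alikes from the thing itself.
- r.look_for(camera, target): "point" ([x, y, z] in m, in world coordinates, good to about 4 mm: the middle of the surface that is visible of it).
- r.silhouettes(camera, target): "pixels" (420x560 bool, what is visible of it).
The state is a dict: "clock": time; "q": joint angles; "qd": joint speeds; "joint_torque": joint torques, N m; "tool_pos": TCP position; "eef_rot": TCP orientation; "contact_force": force on the tool from outside, world axes, zero at the start; "moment": the same for the moment, N m; "opening": opening from 0.0 (shut) to 1.0 (fully open); "finger_force": force on a finger pad.
Only numpy, scipy, OpenCV 4.12 (cv2) and the standard library are available. Lean on these libraries where they do the work, as an engineer would, in place of code of your own. Each camera call takes 0.05 s, during which the arm holds its last target. There are 200 camera calls.

## Working session

There is one attempt and no reset: what is moved stays moved. The work goes in short steps, Python scripts to look and compute and a tool call to move; the robot and the scene stay as the last step left them, time stands still between calls to the robot, and variables do not carry over. Pictures are saved under pics/ and viewed, at most 10 in all, crops included, and the job is handed in when it is done.

Besides the shell and the picture viewer there is one more tool, called after ">>>" by a JSON object that holds its "api" and its "payload", one argument or row to a line. play_rows: Moves the arm, as the interface text tells. Its arguments: {"type":"object","properties":{"translation":{"type":"array","items":{"type":"array","items":{"type":"number"}}},"delta_rot":{"type":"array","items":{"type":"array","items":{"type":"number"}}},"grip":{"type":"array","items":{"type":"number"}},"squeeze":{"type":"number"}},"required":["translation","delta_rot","grip"]}

```bash
ls; mkdir -p pics; python3 - <<'E'
from plant import r
import cv2,numpy as np
a=r.snapshot("side");b=r.snapshot("top")
cv2.imwrite("pics/s0.png",a);cv2.imwrite("pics/t0.png",b)
for c in("side","top"):
    k=r.get_calibration(c);print(c,{x:np.round(np.array(v),4).tolist() for x,v in k.items()})
    for t in["tote","tote_bar","nut_0","rest_block","block_top","paint_pot","long_carton","small_carton"]:
        try: print(t,[(np.round(d["point"],3).tolist(),round(d["confidence"],2)) for d in r.look_for(c,t)])
        except Exception as e: print(t,e)
print(r.get_state())
E
```

```text
pics
side {'intrinsics': [[469.0938, 0.0, 287.1515], [0.0, 469.0938, 208.4197], [0.0, 0.0, 1.0]], 'k1': 0.0224, 'eye': [0.3066, -1.1288, 0.6099], 'rotation': [0.5331, -0.0445, -0.0712, 0.8419]}
tote [([0.626, -0.22, 0.02], 0.69), ([0.443, -0.157, 0.028], 0.64)]
tote_bar [([0.627, -0.219, 0.018], 0.81), ([0.441, -0.148, 0.03], 0.58)]
nut_0 [([0.459, -0.101, 0.014], 0.6), ([0.458, 0.148, 0.032], 0.27)]
rest_block [([0.457, 0.148, 0.036], 0.83)]
block_top [([0.456, 0.151, 0.033], 0.7)]
paint_pot [([0.419, -0.362, 0.029], 0.93)]
long_carton [([0.664, 0.245, 0.041], 0.59)]
small_carton [([0.352, 0.291, 0.034], 0.62)]
top {'intrinsics': [[382.6853, 0.0, 278.1916], [0.0, 382.6853, 208.4472], [0.0, 0.0, 1.0]], 'k1': -0.0861, 'eye': [0.4285, -0.0079, 1.0793], 'rotation': [0.0424, -0.0274, -0.7037, 0.7087]}
tote [([0.627, -0.217, 0.004], 0.95), ([0.445, -0.134, 0.007], 0.6)]
tote_bar [([0.448, -0.135, 0.001], 0.79), ([0.627, -0.222, 0.004], 0.58)]
nut_0 []
rest_block [([0.453, 0.164, 0.04], 0.61)]
block_top [([0.458, 0.164, 0.044], 0.66)]
paint_pot [([0.415, -0.343, 0.043], 0.65)]
long_carton [([0.669, 0.285, 0.054], 0.69)]
small_carton [([0.363, 0.334, 0.03], 0.8)]
{'clock': 0.9, 'q': array([-1.08020443,  0.68907693, -0.19459688,  1.56530118,  0.15731798,
        0.90249491, -0.21507471]), 'qd': array([-0.00023072, -0.00158351, -0.00024729, -0.00068587,  0.00025156,
        0.00090923, -0.0006108 ]), 'joint_torque': array([-9.97946813e-05, -5.27481472e+01, -1.26751699e+00, -1.53748190e+01,
       -5.20371494e-02, -7.07057352e-04,  1.94683599e-05]), 'tool_pos': array([0.27566078, 0.56094725, 0.30275673]), 'eef_rot': array([2.26387889e-01, 9.74037228e-01, 5.09027317e-05, 1.38871619e-05]), 'contact_force': array([0.33335758, 0.08277915, 0.41131648]), 'moment': array([-0.00725122,  0.00171049,  0.00097624]), 'finger_force': 0.0, 'opening': 1.0004148769223147}
```

View both.

View pics/s0.png

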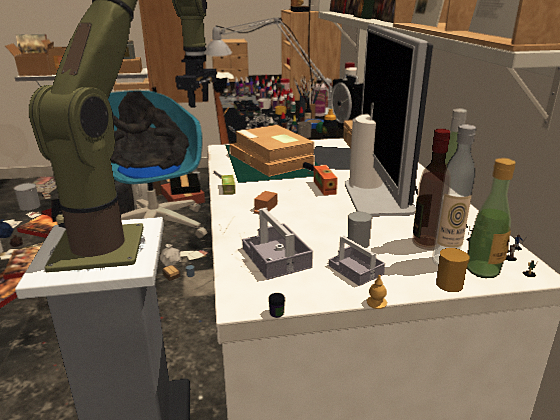

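View pics/t0.png

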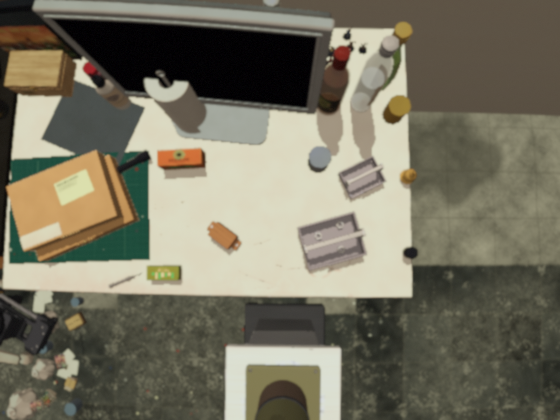

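Side view: two totes, at (277,247) (large) and (357,262) (small); block at (265,201), pot (277,304). Top view: large tote (332,241), small (361,177), block (224,236). The large one should be 160x120 mm; I'll confirm with a crop.

```bash
cat > h.py <<'E'
from plant import r
import cv2,numpy as np
from scipy.spatial.transform import Rotation as R
def cal(c):
    k=r.get_calibration(c);q=np.array(k["rotation"])
    return np.array(k["intrinsics"]),k["k1"],np.array(k["eye"]),(R.from_quat(q) if q.size==4 else R.from_matrix(q))
def proj(c,P):
    K,k1,e,Q=cal(c);p=Q.inv().apply(np.atleast_2d(P)-e)
    s=np.c_[p[:,0],-p[:,1]]/(-p[:,2:3]);s=s*(1+k1*(s**2).sum(1,keepdims=True))
    return s*[K[0,0],K[1,1]]+K[:2,2]
def ray(c,uv):
    K,k1,e,Q=cal(c);d=(np.atleast_2d(uv)-K[:2,2])/[K[0,0],K[1,1]];s=d.copy()
    for _ in range(20): s=d/(1+k1*(s**2).sum(1,keepdims=True))
    return e,Q.apply(np.c_[s[:,0],-s[:,1],-np.ones(len(s))])
def atz(c,uv,z):
    e,d=ray(c,uv);return e+d*((z-e[2])/d[:,2])[:,None]
E
python3 - <<'E'
import cv2,numpy as np
a=cv2.imread("pics/s0.png");b=cv2.imread("pics/t0.png")
f=lambda i,x,y,w,h,s:cv2.resize(i[y:y+h,x:x+w],None,fx=s,fy=s,interpolation=cv2.INTER_CUBIC)
A=f(a,235,195,80,100,5);B=f(b,290,150,100,125,4)
C=f(b,200,215,50,50,6);o=np.zeros((500,800,3),np.uint8);o[:,:400]=A;o[:,400:]=B
cv2.imwrite("pics/c1.png",o)
D=f(a,245,185,40,35,10);o=np.zeros((350,800,3),np.uint8);o[:300,:300]=C;o[:,400:]=D;cv2.imwrite("pics/c2.png",o)
E
```

```text
(no output)
```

View pics/c1.png

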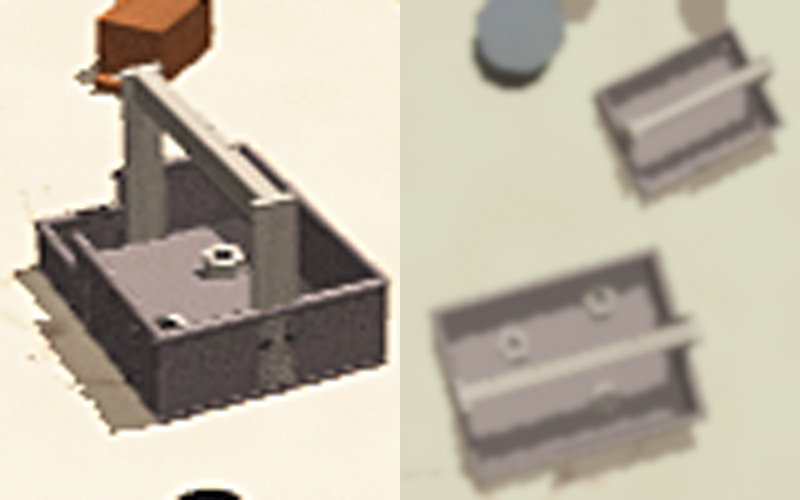

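View pics/c2.png

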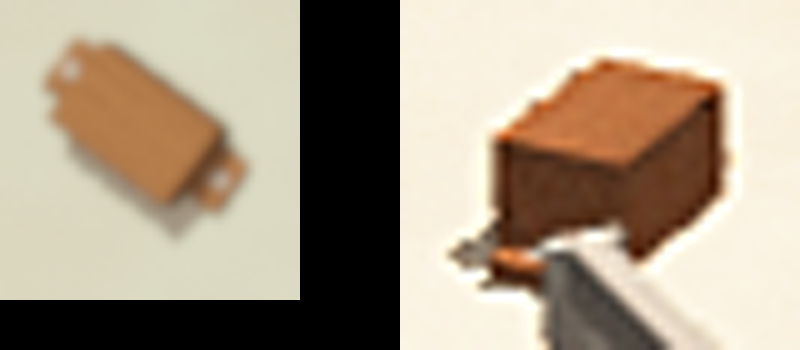

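Left half: large tote; its long wall facing the robot has the step down at its left end (side px ≈(250,244)), so the cut corner is at world −x,+y. The small tote (top 361,177) is roughly 2/3 the size and is the look-alike. Block top corners are clear in both views. Now fit poses from both views.

```bash
cat > fit.py <<'E'
from h import *
from scipy.optimize import least_squares
s1=lambda x,y:(234.6+x/5,194.6+y/5)
t1=lambda x,y:(289.6+(x-400)/4,149.6+y/4)
S=[((80,-60,0),s1(162,416)),((80,60,0),s1(385,358)),((80,60,45),s1(387,283)),((80,-60,45),s1(158,338)),((-80,-60,26),s1(38,222)),
((80,-6,104),s1(252,205)),((80,6,104),s1(297,195)),((-80,-6,104),s1(123,76)),((-80,6,104),s1(160,70))]
T=[((-80,60,45),t1(433,312)),((80,60,45),t1(655,250)),((80,-60,45),t1(704,415)),((-80,-60,26),t1(477,478)),((-80,0,104),t1(460,393)),((80,0,104),t1(700,332))]
def fit(S,T,x0):
    def res(p):
        q=R.from_euler('z',p[3]);o=[]
        for c,L in(("side",S),("top",T)):
            o.append(proj(c,q.apply(np.array([l[0] for l in L])/1e3)+p[:3])-np.array([l[1] for l in L]))
        return np.vstack(o).ravel()
    f=least_squares(res,x0,loss='soft_l1');print(np.round(f.x,4),np.degrees(f.x[3]).round(1));print(np.round(res(f.x).reshape(-1,2),1).tolist());return f.x
if __name__=="__main__":
    fit(S,T,[.445,-.13,0,-1.5])
    s2=lambda x,y:(244.6+(x-400)/10,184.6+y/10)
    t2=lambda x,y:(199.6+x/6,214.6+y/6)
    B=[(-23,-35,40),(23,-35,40),(23,35,40),(-23,35,40)]
    fit(list(zip(B,[s2(625,165),s2(718,92),s2(605,60),s2(500,133)])),list(zip(B,[t2(165,203),t2(222,130),t2(110,45),t2(52,118)])),[.457,.16,0,.5])
    print("nuts",atz("top",[t1(513,343),t1(600,302),t1(607,398)],.012).round(3))
E
python3 fit.py
```

```text
[ 0.4461 -0.1303 -0.002  -1.2936] -74.1
[[-0.8, 1.7], [0.4, 1.1], [0.4, -0.0], [-0.4, 0.6], [-0.8, 0.2], [2.2, -0.6], [-2.0, 0.3], [0.9, -2.0], [-2.2, -1.7], [-0.8, -1.0], [0.4, -1.2], [0.7, 0.3], [-0.1, 0.2], [-0.5, 0.3], [-0.2, -1.3]]
[ 0.4575  0.1673 -0.0052 -0.4201] -24.1
[[-13.0, -1.1], [-7.5, 7.7], [10.3, 1.8], [6.5, -6.9], [3.2, -0.2], [0.8, -3.4], [-3.5, 0.1], [-1.0, 3.2]]
nuts [[ 0.46  -0.096  0.012]
 [ 0.489 -0.156  0.012]
 [ 0.422 -0.161  0.012]]
```

```bash
cat >> fit.py <<'E'
    s=[s2(625,165),s2(718,92),s2(605,60),s2(500,133)];t=[t2(165,203),t2(222,130),t2(110,45),t2(52,118)]
    print(atz("side",s,.04).round(3).tolist(),atz("top",t,.04).round(3).tolist())
    e,d=ray("side",[np.mean(s,0)]);E,D=ray("top",[np.mean(t,0)])
    A=np.c_[d[0],-D[0]];k=np.linalg.lstsq(A,E-e,rcond=None)[0];print(e+d*k[0],E+D*k[1])
    print(r.get_state()["eef_rot"],R.from_quat(r.get_state()["eef_rot"]).as_matrix().round(3).tolist())
E
python3 fit.py|tail -3
```

```text
[[0.458, 0.119, 0.04], [0.493, 0.167, 0.04], [0.462, 0.197, 0.04], [0.424, 0.148, 0.04]] [[0.421, 0.153, 0.04], [0.455, 0.127, 0.04], [0.493, 0.179, 0.04], [0.459, 0.205, 0.04]]
[[0.46002194 0.16631085 0.03596348]] [[0.45719669 0.16663517 0.03594009]]
[2.26387889e-01 9.74037228e-01 5.09027317e-05 1.38871619e-05] [[-0.897, 0.441, 0.0], [0.441, 0.897, 0.0], [-0.0, 0.0, -1.0]]
```

>>> {"api": "play_rows", "payload": {
  "translation": [
    [-0.0453,-0.0076,0],
    [-0.0453,-0.0076,0],
    [-0.0453,-0.0076,0],
    [-0.0453,-0.0076,0],
    [-0.0453,-0.0076,0],
    [-0.0453,-0.0076,0],
    [0,0,0],
    [0,0,0],
    [0,0,0],
    [0,0,0],
    [0,0,0],
    [0,0,0]
  ],
  "delta_rot": [
    [0,0,0],
    [0,0,0],
    [0,0,0],
    [0,0,0],
    [0,0,0],
    [0,0,0],
    [0,0,9.58],
    [0,0,9.58],
    [0,0,9.58],
    [0,0,9.58],
    [0,0,9.58],
    [0,0,0]
  ],
  "grip": [1,1,1,1,1,1,1,1,1,1,1,1],
  "squeeze": 60
}}

```text
clock: 2.4
tool_pos: [0.4993, 0.4003, 0.3027]
eef_rot: [0.601, 0.799, -0.0, 0.0]
contact_force: [0.7, -0.3, -0.2]
opening: 1.002
finger_force: 0.0
```

>>> {"api": "play_rows", "payload": {
  "translation": [
    [-0.0495,-0.0197,0],
    [-0.0495,-0.0197,0],
    [-0.0495,-0.0197,0],
    [-0.0495,-0.0197,0],
    [-0.0495,-0.0197,0],
    [-0.0495,-0.0197,0],
    [-0.0495,-0.0197,0],
    [-0.0495,-0.0197,0],
    [-0.0495,-0.0197,0],
    [-0.0495,-0.0197,0],
    [0,0,0],
    [0,0,0]
  ],
  "delta_rot": [
    [0,0,0],
    [0,0,0],
    [0,0,0],
    [0,0,0],
    [0,0,0],
    [0,0,0],
    [0,0,0],
    [0,0,0],
    [0,0,0],
    [0,0,0],
    [0,0,0],
    [0,0,0]
  ],
  "grip": [1,1,1,1,1,1,1,1,1,1,1,1]
}}

```text
clock: 3.9
tool_pos: [0.4461, -0.1294, 0.3028]
eef_rot: [0.601, 0.799, 0.0, -0.0]
contact_force: [-0.6, 0.2, 0.1]
opening: 0.995
finger_force: 0.0
```

```bash
cat > st.py <<'E'
from h import *
s=r.get_state();M=R.from_quat(s["eef_rot"]).as_matrix()
print(s["clock"],s["tool_pos"].round(4),M.round(3).tolist(),s["contact_force"].round(2),round(s["opening"],3),s["finger_force"])
print("q",s["q"].round(2))
E
cat > to.py <<'E'
from h import *
import sys
s=r.get_state();print((R.from_quat(s["eef_rot"]).inv().apply(np.array(list(map(float,sys.argv[1:4])))-s["tool_pos"])).round(4))
q=R.from_quat(s["eef_rot"]);a=np.radians(-74.1);x=-np.array([np.cos(a),np.sin(a),0]);z=np.array([0,0,-1.]);
print("rot",(q.inv()*R.from_matrix(np.c_[x,np.cross(z,x),z])).as_rotvec(degrees=True).round(2))
E
python3 st.py; python3 to.py .446 -.13 .141
```

```text
3.9 [ 0.4461 -0.1294  0.3028] [[-0.276, 0.961, 0.0], [0.961, 0.276, 0.001], [0.001, 0.001, -1.0]] [-0.61  0.17  0.07] 0.995 0.0
q [ 0.22  0.48 -0.06  2.04  0.05  0.62  0.41]
[-0.0006 -0.0003  0.1618]
rot [ 0.04 -0.03  0.15]
```

>>> {"api": "play_rows", "payload": {
  "translation": [
    [0,0,0.03],
    [0,0,0.03],
    [0,0,0.03],
    [0,0,0.03],
    [0,0,0.02],
    [0,0,0.015],
    [0,0,0.008],
    [0,0,0],
    [0,0,0],
    [0,0,0],
    [0,0,0],
    [0,0,0],
    [0,0,0],
    [0,0,0]
  ],
  "delta_rot": [
    [0,0,0],
    [0,0,0],
    [0,0,0],
    [0,0,0],
    [0,0,0],
    [0,0,0],
    [0,0,0],
    [0,0,0],
    [0,0,0],
    [0,0,0],
    [0,0,0],
    [0,0,0],
    [0,0,0],
    [0,0,0]
  ],
  "grip": [1,1,1,1,1,1,1,1,-1,-1,-1,-1,-1,-1],
  "squeeze": 60
}}

```text
clock: 5.65
tool_pos: [0.4459, -0.1299, 0.1397]
eef_rot: [0.602, 0.798, 0.0, -0.0]
contact_force: [-0.0, -0.3, 0.2]
opening: 0.344
finger_force: 0.0
```

```bash
python3 st.py
```

```text
5.65 [ 0.4459 -0.1299  0.1397] [[-0.274, 0.962, -0.0], [0.962, 0.274, 0.0], [0.0, -0.0, -1.0]] [-0.03 -0.34  0.16] 0.344 0.0
q [ 0.2   0.79 -0.02  2.17  0.08  0.18  0.38]
```

>>> {"api": "play_rows", "payload": {
  "translation": [
    [0,0,0],
    [0,0,0],
    [0,0,0],
    [0,0,0],
    [0,0,0],
    [0,0,0],
    [0,0,0],
    [0,0,0]
  ],
  "delta_rot": [
    [0,0,0],
    [0,0,0],
    [0,0,0],
    [0,0,0],
    [0,0,0],
    [0,0,0],
    [0,0,0],
    [0,0,0]
  ],
  "grip": [-1,-1,-1,-1,-1,-1,-1,-1],
  "squeeze": 60
}}

```text
clock: 6.65
tool_pos: [0.4459, -0.1299, 0.1397]
eef_rot: [0.602, 0.798, 0.0, -0.0]
contact_force: [-0.2, 0.6, -1.5]
opening: 0.126
finger_force: 60.0
```

>>> {"api": "play_rows", "payload": {
  "translation": [
    [0,0,-0.005],
    [0,0,-0.01],
    [0,0,-0.015],
    [0,0,-0.02],
    [0,0,-0.02],
    [0,0,-0.02],
    [0,0,-0.02],
    [0,0,-0.02],
    [0,0,-0.015],
    [0,0,-0.01],
    [0,0,-0.005],
    [0,0,0],
    [0,0,0]
  ],
  "delta_rot": [
    [0,0,0],
    [0,0,0],
    [0,0,0],
    [0,0,0],
    [0,0,0],
    [0,0,0],
    [0,0,0],
    [0,0,0],
    [0,0,0],
    [0,0,0],
    [0,0,0],
    [0,0,0],
    [0,0,0]
  ],
  "grip": [-1,-1,-1,-1,-1,-1,-1,-1,-1,-1,-1,-1,-1]
}}

```text
clock: 8.28
tool_pos: [0.4456, -0.1299, 0.2992]
eef_rot: [0.602, 0.798, -0.0, -0.001]
contact_force: [-0.1, 0.4, -2.7]
opening: 0.128
finger_force: 60.0
```

```bash
python3 st.py; python3 - <<'E'
from h import *
# target: yaw rotation by -98 deg, tilt th with low corner at (cx,cy,cz)
E
```

```text
8.275 [ 0.4456 -0.1299  0.2992] [[-0.274, 0.962, -0.001], [0.962, 0.274, 0.0], [0.001, -0.001, -1.0]] [-0.14  0.35 -2.68] 0.128 59.99935917556286
q [ 0.23  0.49 -0.06  2.04  0.05  0.61  0.41]
```

>>> {"api": "play_rows", "payload": {
  "translation": [
    [0,0,0],
    [0,0,0],
    [0,0,0],
    [0,0,0],
    [0,0,0],
    [0,0,0],
    [0,0,0],
    [0,0,0],
    [0,0,0],
    [0,0,0],
    [0,0,0],
    [0,0,0],
    [0,0,0],
    [0,0,0],
    [0,0,0],
    [0,0,0],
    [0,0,0],
    [0,0,0]
  ],
  "delta_rot": [
    [0,0,3],
    [0,0,5],
    [0,0,7],
    [0,0,7],
    [0,0,7],
    [0,0,7],
    [0,0,7],
    [0,0,7],
    [0,0,7],
    [0,0,7],
    [0,0,7],
    [0,0,7],
    [0,0,7],
    [0,0,5],
    [0,0,5],
    [0,0,3],
    [0,0,0],
    [0,0,0]
  ],
  "grip": [-1,-1,-1,-1,-1,-1,-1,-1,-1,-1,-1,-1,-1,-1,-1,-1,-1,-1]
}}

```text
clock: 10.52
tool_pos: [0.4459, -0.1298, 0.2996]
eef_rot: [0.998, 0.07, -0.0, -0.0]
contact_force: [0.1, -0.1, -3.7]
opening: 0.124
finger_force: 60.0
```

```bash
python3 st.py; python3 to.py 0.45 0.12 0.34|head -1
```

```text
10.525 [ 0.4459 -0.1298  0.2996] [[0.99, 0.139, -0.0], [0.139, -0.99, 0.0], [-0.0, -0.0, -1.0]] [ 0.08 -0.05 -3.73] 0.124 59.99937415122986
q [-0.11  0.53  0.46  2.06 -0.39  0.64 -0.82]
[ 0.0388 -0.2468 -0.0404]
```

>>> {"api": "play_rows", "payload": {
  "translation": [
    [0.002,-0.012,-0.002],
    [0.003,-0.02,-0.003],
    [0.004,-0.025,-0.004],
    [0.004,-0.025,-0.004],
    [0.004,-0.025,-0.004],
    [0.004,-0.025,-0.004],
    [0.004,-0.025,-0.004],
    [0.004,-0.025,-0.004],
    [0.004,-0.025,-0.004],
    [0.003,-0.02,-0.003],
    [0.002,-0.012,-0.002],
    [0.001,-0.008,-0.002],
    [0,0,0],
    [0,0,0]
  ],
  "delta_rot": [
    [0,0,0],
    [0,0,0],
    [0,0,0],
    [0,0,0],
    [0,0,0],
    [0,0,0],
    [0,0,0],
    [0,0,0],
    [0,0,0],
    [0,0,0],
    [0,0,0],
    [0,0,0],
    [0,0,0],
    [0,0,0]
  ],
  "grip": [-1,-1,-1,-1,-1,-1,-1,-1,-1,-1,-1,-1,-1,-1]
}}

```text
clock: 12.28
tool_pos: [0.4504, 0.1193, 0.3397]
eef_rot: [0.998, 0.068, -0.0, 0.0]
contact_force: [0.7, 0.4, -3.2]
opening: 0.124
finger_force: 60.0
```

>>> {"api": "play_rows", "payload": {
  "translation": [
    [0,0,0],
    [0,0,0],
    [0,0,0],
    [0,0,0],
    [0,0,0],
    [0,0,0],
    [0,0,0],
    [0,0,0],
    [0,0,0],
    [0,0,0],
    [0,0,0],
    [0,0,0],
    [0,0,0],
    [0,0,0]
  ],
  "delta_rot": [
    [-1.5,0,0],
    [-3,0,0],
    [-3,0,0],
    [-3,0,0],
    [-3,0,0],
    [-3,0,0],
    [-3,0,0],
    [-3,0,0],
    [-3,0,0],
    [-3,0,0],
    [-1.5,0,0],
    [0,0,0],
    [0,0,0],
    [0,0,0]
  ],
  "grip": [-1,-1,-1,-1,-1,-1,-1,-1,-1,-1,-1,-1,-1,-1]
}}

```text
clock: 14.02
tool_pos: [0.4505, 0.1197, 0.3399]
eef_rot: [0.964, 0.066, 0.018, 0.258]
contact_force: [0.2, 0.1, -2.5]
opening: 0.122
finger_force: 60.0
```

```bash
python3 st.py; python3 - <<'E'
from h import *
a=r.snapshot("side")
b=r.snapshot("top")
cv2.imwrite("pics/s1.png",np.hstack([a[60:260,180:380].repeat(2,0).repeat(2,1),b[130:330,140:340].repeat(2,0).repeat(2,1)]))
E
```

```text
14.025 [0.4505 0.1197 0.3399] [[0.991, 0.119, 0.069], [0.137, -0.858, -0.495], [0.0, 0.499, -0.866]] [ 0.22  0.13 -2.53] 0.122 60.0409821420908
q [-1.14  0.7   0.92  1.97 -0.03  0.81 -1.73]
```

View pics/s1.png

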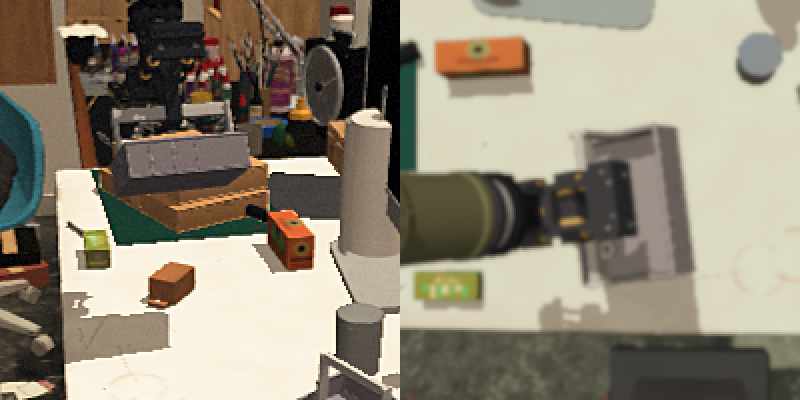

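The tote hangs tilted toward +y, level along its bar (no slip), with a nut visible at crop (633,250). Next I tilt toward the cut corner.

>>> {"api": "play_rows", "payload": {
  "translation": [
    [0,0,0],
    [0,0,0],
    [0,0,0],
    [0,0,0],
    [0,0,0],
    [0,0,0],
    [0,0,0],
    [0,0,0],
    [0,0,0],
    [0,0,0],
    [0,0,0],
    [0,0,0],
    [0,0,0],
    [0,0,0],
    [0,0,0],
    [0,0,0]
  ],
  "delta_rot": [
    [0.7,-1.2,0],
    [1.5,-2.5,0],
    [1.5,-2.5,0],
    [1.5,-2.5,0],
    [1.5,-2.5,0],
    [1.5,-2.5,0],
    [1.5,-2.5,0],
    [1.5,-2.5,0],
    [1.5,-2.5,0],
    [1.5,-2.5,0],
    [1.5,-2.5,0],
    [1.5,-2.5,0],
    [0.7,-1.2,0],
    [0,0,0],
    [0,0,0],
    [0,0,0]
  ],
  "grip": [-1,-1,-1,-1,-1,-1,-1,-1,-1,-1,-1,-1,-1,-1,-1,-1]
}}

```text
clock: 16.12
tool_pos: [0.4503, 0.1203, 0.3398]
eef_rot: [0.964, 0.0, -0.241, 0.115]
contact_force: [0.2, -0.2, -3.7]
opening: 0.123
finger_force: 60.0
```

```bash
python3 st.py; cat > goal.py <<'E'
from h import *
import sys
# from measured pose: tote pose if rigid in grip (grasp at bar centre); report corner and tilt
s=r.get_state();Q=R.from_quat(s["eef_rot"]);F=R.from_matrix(np.diag([-1.,1,-1]))
g=float(sys.argv[1]) if len(sys.argv)>1 else .0447
T=Q*F; bar=s["tool_pos"]+Q.apply([0,0,g]); org=bar-T.apply([0,0,.095]); c=org+T.apply([-.08,-.06,0])
zt=T.as_matrix()[2]  # world-up in tote frame
print("tilt",np.degrees(np.arccos(zt[2])).round(1),"down dir tote",(-zt[:2]).round(3),"corner",c.round(4),"org",org.round(4))
print("tool shift for corner->block(0.457,0.164,0.046):",Q.inv().apply(np.array([.457,.164,.046])-c).round(4))
d=np.array([-.8,-.6])/1;v=np.sin(np.radians(31))
E
python3 goal.py; python3 - <<'E'
from h import *
a=r.snapshot("side")
b=r.snapshot("top")
cv2.imwrite("pics/s2.png",np.hstack([a[60:260,180:380].repeat(2,0).repeat(2,1),b[160:300,200:340].repeat(3,0).repeat(3,1)[:400,:400]]))
E
```

```text
16.125 [0.4503 0.1203 0.3398] [[0.884, 0.056, -0.464], [-0.055, -0.973, -0.222], [-0.464, 0.222, -0.858]] [ 0.19 -0.2  -3.67] 0.123 60.004032254219055
q [-0.75  0.75  0.7   1.67 -0.27  1.4  -1.53]
tilt 30.9 down dir tote [-0.464 -0.222] corner [0.4529 0.1433 0.1695] org [0.3856 0.0893 0.22  ]
tool shift for corner->block(0.457,0.164,0.046): [ 0.0598 -0.0473  0.0995]
```

View pics/s2.png

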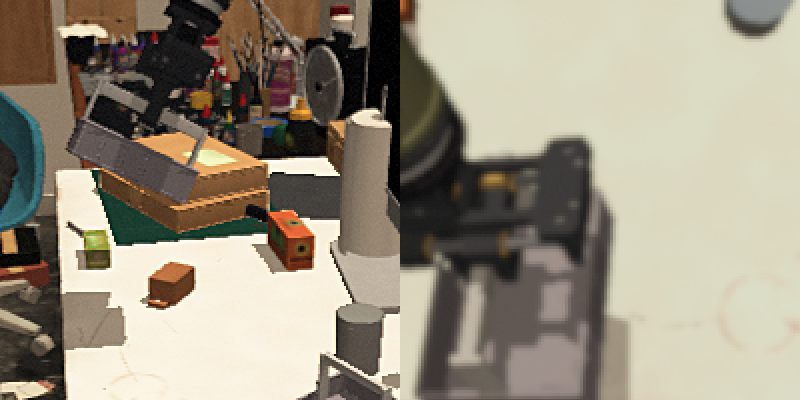

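>>> {"api": "play_rows", "payload": {
  "translation": [
    [0,0,0],
    [0,0,0],
    [0,0,0],
    [0,0,0],
    [0,0,0],
    [0,0,0],
    [0,0,0],
    [0,0,0],
    [0,0,0],
    [0,0,0],
    [0,0,0],
    [0,0,0]
  ],
  "delta_rot": [
    [-1.2,0.8,0],
    [-2.5,2,0],
    [-2.5,2,0],
    [-2.5,2,0],
    [-2.5,2,0],
    [-2.5,1.5,0],
    [0,0,0],
    [0,0,0],
    [1.5,-2,0],
    [1.5,-2,0],
    [1,-1,0],
    [0,0,0]
  ],
  "grip": [-1,-1,-1,-1,-1,-1,-1,-1,-1,-1,-1,-1]
}}

```text
clock: 17.73
tool_pos: [0.4508, 0.1195, 0.3397]
eef_rot: [0.961, 0.023, -0.195, 0.196]
contact_force: [0.5, -0.0, -4.0]
opening: 0.123
finger_force: 60.0
```

```bash
cat >> goal.py <<'E'
P=org+T.apply(np.array([(-80,-60,0),(80,-60,0),(80,-60,45),(-80,60,0),(-80,60,45),(80,0,104),(-80,0,104)])/1e3)
for c in("side","top"): print(c,proj(c,P).round(0).astype(int).tolist())
E
python3 goal.py; python3 st.py; python3 - <<'E'
from h import *
a=r.snapshot("side");b=r.snapshot("top")
np.save("a.npy",a)
cv2.imwrite("pics/s3.png",np.hstack([cv2.resize(a[80:180,205:305],(400,400)),cv2.resize(b[180:280,220:320],(400,400))]))
for c in("side","top"):print(c,[(d["point"].round(3).tolist() if hasattr(d["point"],'round') else d["point"],round(d["confidence"],2)) for d in r.look_for(c,"nut_0")])
E
```

```text
tilt 32.1 down dir tote [-0.383 -0.369] corner [0.4664 0.1182 0.1687] org [0.3998 0.0655 0.2214]
tool shift for corner->block(0.457,0.164,0.046): [ 0.0368 -0.0886  0.0896]
side [[269, 159], [215, 141], [220, 125], [280, 157], [285, 140], [230, 101], [286, 122]]
top [[234, 230], [226, 296], [215, 290], [280, 223], [271, 214], [225, 280], [234, 206]]
17.725 [0.4508 0.1195 0.3397] [[0.923, 0.12, -0.365], [-0.033, -0.922, -0.386], [-0.383, 0.369, -0.847]] [ 0.54 -0.   -3.98] 0.123 60.02087585628033
q [-0.86  0.76  0.76  1.71 -0.16  1.31 -1.59]
side []
top []
```

View pics/s3.png

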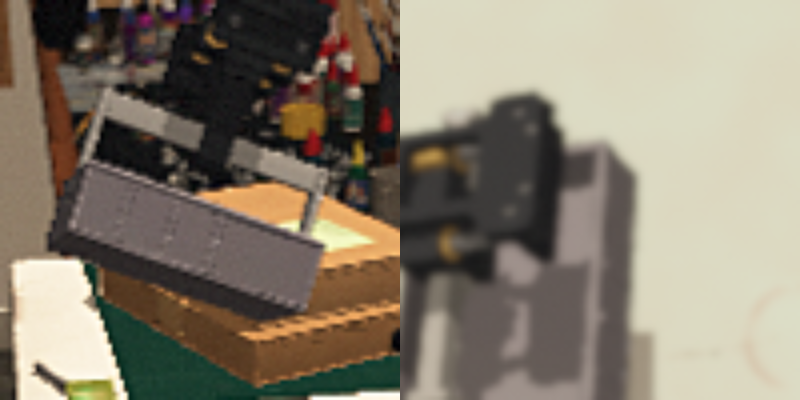

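Predicted and seen tote outlines agree within ~1 px (side (280,159), (286,140); top (271,215)): rigid grip; no nuts remain on the visible floor. Moving to above the block.

>>> {"api": "play_rows", "payload": {
  "translation": [
    [0.0015,-0.0037,0.0037],
    [0.0031,-0.0074,0.0075],
    [0.0031,-0.0074,0.0075],
    [0.0031,-0.0074,0.0075],
    [0.0031,-0.0074,0.0075],
    [0.0031,-0.0074,0.0075],
    [0.0031,-0.0074,0.0075],
    [0.0031,-0.0074,0.0075],
    [0.0031,-0.0074,0.0075],
    [0.0031,-0.0074,0.0075],
    [0.0031,-0.0074,0.0075],
    [0.0031,-0.0074,0.0075],
    [0.0015,-0.0037,0.0037],
    [0,0,0],
    [0,0,0]
  ],
  "delta_rot": [
    [0,0,0],
    [0,0,0],
    [0,0,0],
    [0,0,0],
    [0,0,0],
    [0,0,0],
    [0,0,0],
    [0,0,0],
    [0,0,0],
    [0,0,0],
    [0,0,0],
    [0,0,0],
    [0,0,0],
    [0,0,0],
    [0,0,0]
  ],
  "grip": [-1,-1,-1,-1,-1,-1,-1,-1,-1,-1,-1,-1,-1,-1,-1]
}}

```text
clock: 19.8
tool_pos: [0.4413, 0.1657, 0.2169]
eef_rot: [0.961, 0.023, -0.194, 0.197]
contact_force: [-0.4, 0.4, -3.2]
opening: 0.127
finger_force: 60.0
```

```bash
python3 st.py;python3 goal.py; python3 - <<'E'
from h import *
a=r.snapshot("side");b=r.snapshot("top")
cv2.imwrite("pics/s4.png",np.hstack([cv2.resize(a[120:220,210:310],(400,400)),cv2.resize(b[180:280,190:290],(400,400))]))
print(r.get_state()["moment"].round(3))
E
```

```text
19.8 [0.4413 0.1657 0.2169] [[0.923, 0.121, -0.365], [-0.032, -0.922, -0.387], [-0.383, 0.369, -0.847]] [-0.41  0.37 -3.17] 0.127 60.018655210733414
q [-0.89  0.94  0.66  1.77 -0.29  1.11 -1.63]
tilt 32.1 down dir tote [-0.383 -0.369] corner [0.457  0.1644 0.0458] org [0.3904 0.1117 0.0986]
tool shift for corner->block(0.457,0.164,0.046): [-0.      0.0005  0.    ]
side [[265, 193], [214, 177], [219, 162], [275, 194], [279, 178], [228, 141], [280, 159]]
top [[223, 235], [216, 293], [206, 288], [262, 230], [255, 222], [214, 279], [222, 215]]
[ 0.676 -0.508 -0.056]
```

View pics/s4.png

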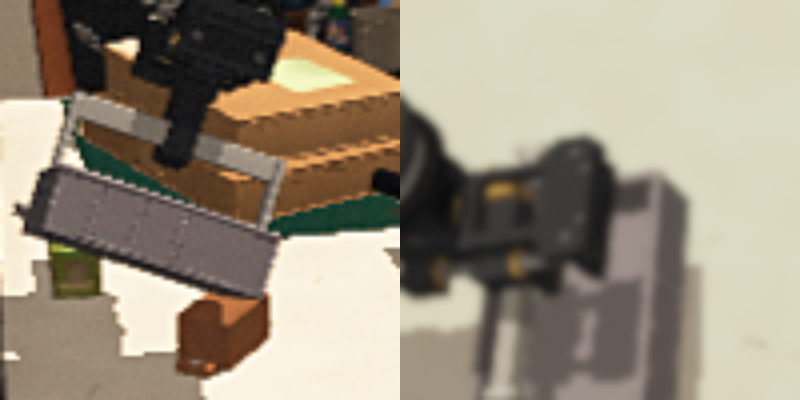

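The tote corner is centred over the block (side px ≈(265,193)), just above its top. Lowering until contact.

>>> {"api": "play_rows", "payload": {
  "translation": [
    [0.0008,-0.0007,0.0017],
    [0.0008,-0.0007,0.0017],
    [0,0,0],
    [0,0,0]
  ],
  "delta_rot": [
    [0,0,0],
    [0,0,0],
    [0,0,0],
    [0,0,0]
  ],
  "grip": [-1,-1,-1,-1]
}}

```text
clock: 20.4
tool_pos: [0.4412, 0.1659, 0.2126]
eef_rot: [0.961, 0.023, -0.195, 0.197]
contact_force: [-0.0, -0.1, -3.7]
opening: 0.122
finger_force: 60.0
```

>>> {"api": "play_rows", "payload": {
  "translation": [
    [0.0004,-0.0004,0.0008],
    [0,0,0],
    [0,0,0]
  ],
  "delta_rot": [
    [0,0,0],
    [0,0,0],
    [0,0,0]
  ],
  "grip": [-1,-1,-1]
}}

```text
clock: 20.78
tool_pos: [0.4412, 0.166, 0.2116]
eef_rot: [0.961, 0.023, -0.195, 0.197]
contact_force: [0.1, -0.6, -3.7]
opening: 0.125
finger_force: 60.0
```

>>> {"api": "play_rows", "payload": {
  "translation": [
    [0.0004,-0.0004,0.0008],
    [0,0,0],
    [0,0,0]
  ],
  "delta_rot": [
    [0,0,0],
    [0,0,0],
    [0,0,0]
  ],
  "grip": [-1,-1,-1]
}}

```text
clock: 21.15
tool_pos: [0.4412, 0.166, 0.2107]
eef_rot: [0.961, 0.023, -0.195, 0.197]
contact_force: [-0.4, -1.3, -3.4]
opening: 0.131
finger_force: 60.0
```

```bash
python3 st.py;python3 goal.py|head -1; python3 -c "
from h import *
import time
print(r.get_state()['moment'].round(3))"
```

```text
21.15 [0.4412 0.166  0.2107] [[0.923, 0.122, -0.365], [-0.031, -0.922, -0.387], [-0.383, 0.369, -0.847]] [-0.39 -1.25 -3.41] 0.131 60.0200454890728
q [-0.89  0.95  0.66  1.78 -0.3   1.1  -1.63]
tilt 32.1 down dir tote [-0.383 -0.369] corner [0.4568 0.1647 0.0396] org [0.3902 0.112  0.0923]
[ 0.663 -0.561  0.067]
```

>>> {"api": "play_rows", "payload": {
  "translation": [
    [0.0004,-0.0004,0.0008],
    [0,0,0],
    [0,0,0]
  ],
  "delta_rot": [
    [0,0,0],
    [0,0,0],
    [0,0,0]
  ],
  "grip": [-1,-1,-1]
}}

```text
clock: 21.52
tool_pos: [0.4412, 0.1659, 0.2098]
eef_rot: [0.961, 0.023, -0.195, 0.197]
contact_force: [-1.0, -1.0, -0.9]
opening: 0.128
finger_force: 60.0
```

>>> {"api": "play_rows", "payload": {
  "translation": [
    [0.0004,-0.0004,0.0008],
    [0,0,0],
    [0,0,0]
  ],
  "delta_rot": [
    [0,0,0],
    [0,0,0],
    [0,0,0]
  ],
  "grip": [-1,-1,-1]
}}

```text
clock: 21.9
tool_pos: [0.441, 0.1657, 0.2091]
eef_rot: [0.961, 0.023, -0.195, 0.197]
contact_force: [-1.5, -0.6, 4.9]
opening: 0.126
finger_force: 60.1
```

```bash
python3 st.py; python3 -c "
from h import *
print(r.get_state()['moment'].round(3))"
```

```text
21.9 [0.441  0.1657 0.2091] [[0.923, 0.121, -0.366], [-0.032, -0.921, -0.387], [-0.384, 0.369, -0.846]] [-1.54 -0.59  4.85] 0.126 60.05723610520363
q [-0.89  0.95  0.66  1.78 -0.3   1.09 -1.63]
[-0.054  0.393 -0.034]
```

>>> {"api": "play_rows", "payload": {
  "translation": [
    [-0.0002,0.0002,-0.0004],
    [0,0,0],
    [0,0,0],
    [0,0,0],
    [0,0,0],
    [0,0,0],
    [0,0,0],
    [0,0,0]
  ],
  "delta_rot": [
    [0,0,0],
    [0,0,0],
    [0,0,0],
    [0,0,0],
    [0,0,0],
    [0,0,0],
    [0,0,0],
    [0,0,0]
  ],
  "grip": [-1,-1,-1,-1,-1,-1,-1,-1]
}}

```text
clock: 22.9
tool_pos: [0.4412, 0.166, 0.2092]
eef_rot: [0.961, 0.023, -0.195, 0.197]
contact_force: [-2.3, -1.2, 4.2]
opening: 0.128
finger_force: 60.0
```

```bash
python3 st.py; python3 goal.py; python3 - <<'E'
from h import *
a=r.snapshot("side");b=r.snapshot("top")
cv2.imwrite("pics/s5.png",np.hstack([cv2.resize(a[125:225,210:310],(400,400),interpolation=2),cv2.resize(b[190:310,190:290],(400,480),interpolation=2)[:400]]))
for c in("side","top"):
  for t in ("nut_0","paint_pot","long_carton","small_carton"):print(c,t,[(np.round(d["point"],3).tolist(),round(d["confidence"],2)) for d in r.look_for(c,t)])
E
```

```text
22.9 [0.4412 0.166  0.2092] [[0.923, 0.122, -0.365], [-0.032, -0.922, -0.387], [-0.383, 0.369, -0.847]] [-2.26 -1.21  4.2 ] 0.128 60.027053877711296
q [-0.89  0.95  0.66  1.78 -0.3   1.09 -1.63]
tilt 32.1 down dir tote [-0.383 -0.369] corner [0.4567 0.1647 0.0381] org [0.3902 0.1119 0.0909]
tool shift for corner->block(0.457,0.164,0.046): [-0.0028  0.0036 -0.0065]
side [[265, 195], [214, 179], [219, 164], [275, 196], [279, 181], [228, 144], [280, 162]]
top [[223, 235], [216, 293], [206, 288], [263, 230], [255, 222], [214, 279], [222, 216]]
side nut_0 []
side paint_pot [([0.417, -0.364, 0.034], 0.53)]
side long_carton [([0.666, 0.244, 0.042], 0.72)]
side small_carton [([0.346, 0.29, 0.017], 0.69)]
top nut_0 [([0.67, 0.286, 0.05], 0.59)]
top paint_pot [([0.415, -0.34, 0.044], 0.7)]
top long_carton []
top small_carton [([0.36, 0.334, 0.035], 0.93)]
```

View pics/s5.png

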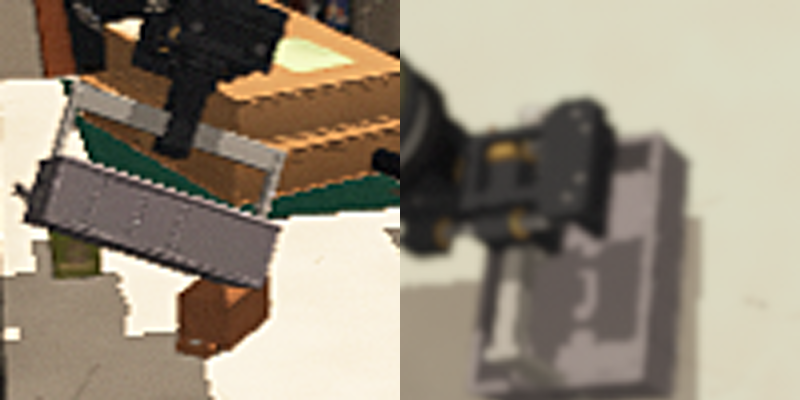

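```bash
cat >> goal.py <<'E'
b=r.snapshot("top")
X,Y=np.meshgrid(np.arange(-80,80,.25),np.arange(60,-60,-.25))
p=proj("top",org+T.apply(np.c_[X.ravel(),Y.ravel(),np.full(X.size,9)]/1e3)).reshape(X.shape+(2,)).astype(np.float32)
o=cv2.remap(b,p[...,0],p[...,1],cv2.INTER_CUBIC)
cv2.imwrite("pics/w.png",(255*(o/255.)**.6).astype(np.uint8))
E
python3 goal.py|head -1
```

```text
tilt 32.1 down dir tote [-0.383 -0.369] corner [0.4568 0.1648 0.0381] org [0.3902 0.112  0.0909]
```

View pics/w.png

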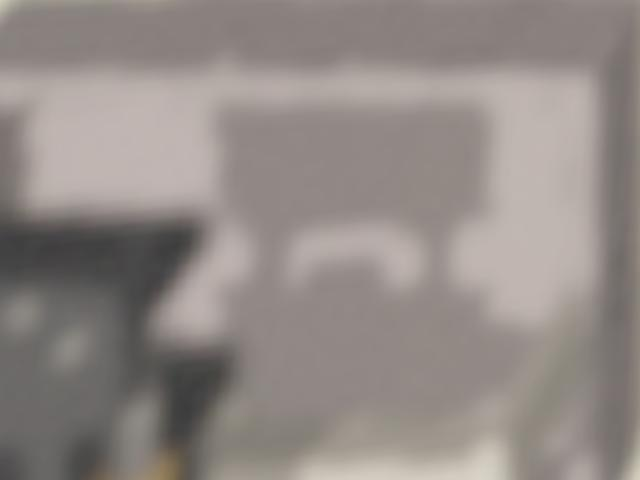

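Rectified floor view: everything visible (x>−25, y>−45 mm) is free of nuts. The strip under the bar is hidden, though, so I'll lift, tip further along the long wall to make sure nothing lags there, and return the same way.

>>> {"api": "play_rows", "payload": {
  "translation": [
    [-0.0038,0.0037,-0.0085],
    [-0.0038,0.0037,-0.0085],
    [-0.0038,0.0037,-0.0085],
    [-0.0038,0.0037,-0.0085],
    [-0.0038,0.0037,-0.0085],
    [0,0,0],
    [0,0,0],
    [0,0,0],
    [0,0,0],
    [0,0,0],
    [0,0,0],
    [0,0,0],
    [0,0,0],
    [0,0,0],
    [0,0,0],
    [0,0,0],
    [0,0,0],
    [0,0,0],
    [0,0,0],
    [0,0,0]
  ],
  "delta_rot": [
    [0,0,0],
    [0,0,0],
    [0,0,0],
    [0,0,0],
    [0,0,0],
    [1.5,-3,0],
    [1.5,-3,0],
    [1.5,-3,0],
    [1.5,-3,0],
    [0,0,0],
    [0,0,0],
    [0,0,0],
    [0,0,0],
    [0,0,0],
    [0,0,0],
    [0,0,0],
    [-1.5,3,0],
    [-1.5,3,0],
    [-1.5,3,0],
    [-1.5,3,0]
  ],
  "grip": [-1,-1,-1,-1,-1,-1,-1,-1,-1,-1,-1,-1,-1,-1,-1,-1,-1,-1,-1,-1]
}}

```text
clock: 25.95
tool_pos: [0.4414, 0.1661, 0.2593]
eef_rot: [0.961, 0.024, -0.194, 0.197]
contact_force: [0.0, -0.5, -3.8]
opening: 0.127
finger_force: 60.0
```

>>> {"api": "play_rows", "payload": {
  "translation": [
    [0,0,0],
    [0,0,0],
    [0.0038,-0.0037,0.0085],
    [0.0038,-0.0037,0.0085],
    [0.0038,-0.0037,0.0085],
    [0.0019,-0.0018,0.0043],
    [0.0011,-0.0011,0.0025],
    [0,0,0],
    [0,0,0]
  ],
  "delta_rot": [
    [0,0,0],
    [0,0,0],
    [0,0,0],
    [0,0,0],
    [0,0,0],
    [0,0,0],
    [0,0,0],
    [0,0,0],
    [0,0,0]
  ],
  "grip": [-1,-1,-1,-1,-1,-1,-1,-1,-1]
}}

```text
clock: 27.08
tool_pos: [0.4414, 0.166, 0.2215]
eef_rot: [0.961, 0.023, -0.194, 0.197]
contact_force: [0.0, 0.4, -3.8]
opening: 0.127
finger_force: 60.0
```

```bash
python3 st.py; python3 goal.py|head -2
```

```text
27.075 [0.4414 0.166  0.2215] [[0.923, 0.122, -0.364], [-0.031, -0.922, -0.387], [-0.383, 0.369, -0.847]] [ 0.01  0.43 -3.85] 0.127 60.01905508339405
q [-0.89  0.93  0.67  1.77 -0.29  1.12 -1.63]
tilt 32.1 down dir tote [-0.383 -0.369] corner [0.4571 0.1648 0.0504] org [0.3905 0.112  0.1031]
tool shift for corner->block(0.457,0.164,0.046): [ 0.0016 -0.0009  0.0041]
```

>>> {"api": "play_rows", "payload": {
  "translation": [
    [0.0019,-0.0018,0.0042],
    [0.0011,-0.0011,0.0025],
    [0.0006,-0.0006,0.0013],
    [0.0004,-0.0004,0.0008],
    [0,0,0],
    [0,0,0]
  ],
  "delta_rot": [
    [0,0,0],
    [0,0,0],
    [0,0,0],
    [0,0,0],
    [0,0,0],
    [0,0,0]
  ],
  "grip": [-1,-1,-1,-1,-1,-1]
}}

```text
clock: 27.88
tool_pos: [0.4413, 0.1661, 0.2109]
eef_rot: [0.961, 0.023, -0.195, 0.197]
contact_force: [-0.0, 0.7, -3.1]
opening: 0.126
finger_force: 60.0
```

>>> {"api": "play_rows", "payload": {
  "translation": [
    [0.0004,-0.0004,0.0008],
    [0.0002,-0.0002,0.0004],
    [0,0,0],
    [0,0,0]
  ],
  "delta_rot": [
    [0,0,0],
    [0,0,0],
    [0,0,0],
    [0,0,0]
  ],
  "grip": [-1,-1,-1,-1]
}}

```text
clock: 28.38
tool_pos: [0.4412, 0.1659, 0.2096]
eef_rot: [0.961, 0.023, -0.195, 0.197]
contact_force: [-0.8, -1.0, -0.7]
opening: 0.128
finger_force: 60.0
```

Contact begins; add about 0.5 mm and settle.

>>> {"api": "play_rows", "payload": {
  "translation": [
    [0.0002,-0.0002,0.0005],
    [0,0,0],
    [0,0,0],
    [0,0,0],
    [0,0,0],
    [0,0,0],
    [0,0,0],
    [0,0,0],
    [0,0,0],
    [0,0,0]
  ],
  "delta_rot": [
    [0,0,0],
    [0,0,0],
    [0,0,0],
    [0,0,0],
    [0,0,0],
    [0,0,0],
    [0,0,0],
    [0,0,0],
    [0,0,0],
    [0,0,0]
  ],
  "grip": [-1,-1,-1,-1,-1,-1,-1,-1,-1,-1]
}}

```text
clock: 29.62
tool_pos: [0.4411, 0.1658, 0.2091]
eef_rot: [0.961, 0.023, -0.195, 0.197]
contact_force: [-2.7, -1.2, 5.8]
opening: 0.127
finger_force: 60.0
```

```bash
python3 st.py; python3 goal.py|head -1; python3 -c "
from plant import r
s=r.get_state()
if s['contact_force'][2]>-2.3 and s['finger_force']>30: print(r.finish_job())"
```

```text
29.625 [0.4411 0.1658 0.2091] [[0.923, 0.122, -0.366], [-0.032, -0.921, -0.387], [-0.384, 0.369, -0.846]] [-2.7  -1.17  5.79] 0.127 60.04800371825695
q [-0.89  0.95  0.66  1.78 -0.3   1.09 -1.63]
tilt 32.2 down dir tote [-0.384 -0.369] corner [0.4565 0.1644 0.038 ] org [0.39   0.1117 0.0908]
the job is handed in; nothing more can be done
None
```

The job is handed in with no verdict returned: the tote is held by its bar at about 32° with its cut-down corner pressing on the block's top, but I couldn't see the nuts in the corner, because the gripper hid it (the visible floor was empty and the weight on the wrist suggests all three are still inside).

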